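# Reset the tripped drying cabinet

### The arm

A 7-joint arm with a two-finger parallel gripper is mounted at the origin on the work surface. World frame = base frame: x ahead of the robot, y to its left, z up, the work surface at z = 0. Lengths are in mm, angles in rad, forces in N, time in s.
With the tool pointing down it reaches from about 400 to 850 mm from the base axis. Payload 4.5 kg.
Tool frame: the origin (TCP) lies on the centre line of the jaws, within the pads' length; the fingertips stand env.tcp_to_tips ahead of it and the grasp point (between the pads) lies 5 mm behind it (env.tcp_to_tips is the distance from the TCP to the fingertips, in mm); x points along the fingers, y is the direction in which the jaws open and shut, and the axes are right-handed (so a half turn about x gives the same grasp; the last joint's range is limited). The gripper opens to 85 mm and grips with 20 to 120 N. Pads are 22 mm wide; open, the fingers measure 114 mm over their backs; the gripper's body (76 mm by 85 mm) begins 54 mm behind the grasp point. The pads swing forward as they close: fully open they stand 13 mm farther back than shut.
Start: joints at [-1.289, 0.689, -0.195, 1.565, 0.157, 0.902, -0.215], TCP at [153.274, 605.939, 219.817] pointing down, gripper open.
Joint ranges: [-3.01, 3.01], [-0.46, 2.08], [-1.47, 1.51], [0.13, 2.56], [-1, 4.14], [0.04, 2.09], [-2.66, 2.66]. Speed limits (rad/s): [2.57, 2.57, 3.14, 3.14, 3.14, 3.14, 3.14].

### API

Orientations are given as [roll, pitch, yaw] about the fixed x, y, z axes, in that order (R = Rz(yaw) Ry(pitch) Rx(roll)).
In Python, from station import env gives the robot as it stands.
- The arm moves only by the tool apply_moves, never from a script. Its argument "deltas" is one flat list of numbers, 6 for each row, row after row: the shift along the tool's x, y, z each as a share of 40 mm, from -1 to 1, then the turn, a rotation vector about the tool's x, y, z each as a share of 6 degrees, from -1 to 1. A call has 1 to 20 rows; each row shifts and turns the pose as measured when the row begins, along the tool's axes as they then stand; what a row does not reach is not made up. A row lasts 1/10 s, in which the tool goes at most 50 mm and 8.59 degrees, less where a joint would pass 70% of its speed; a pose out of reach is approached as far as the arm can. A call with a number of a shift or a turn outside -1 to 1 is refused whole. A call with a gripper value outside its range is refused whole. "gripper" is the finger opening in mm, from 0 to 85.4, set as the call begins (left out, the last holds). The fingers move at their own pace and stop on an object; "newtons" is the grip in N (left out, the last holds). Time passes only in rows, so rows that do not move let the fingers close. It gives the time, the measured TCP pose, the force and the opening at its end, in the units of the state.
- env.sense(): the state, without advancing time (a new reading comes with each control period).
- env.get_image(name): name is "scene" or "top"; returns (picture, depth): 384x512x3 uint8, blue, green, red; 384x512 float32, mm along the optical axis (not along the pixel's ray), 0 where there is no reading.
- env.calibration(name): a dict with "fx", "fy", "cx", "cy" (pixels), "k1" (the pictures are not rectified: a ray, as slopes to the right and down, at radius r is drawn at 1 + k1 r^2 times it, then the intrinsics apply), "extrinsics" (4x4, takes a point from camera to world coordinates). Camera axes: x right, y down, z forward; pixel columns grow to the right and rows downward; lengths in mm; the calibration is good to about 2 mm. A picture is of the moment at which its call begins. calibration takes no time and is no camera call.
- env.hand_in(): hands the job in, once; it reports no verdict.
Trained networks look in the newest picture that a camera, given by its name, has taken for a name from the list of things; names that differ only in an ending like _2 or _b are one class to them, and where a whole thing is asked for, a point or a joint stands for the part that bears it (a point fixed in the world has none). Each returns a list of dicts, best first, with "score" (0 to 1); they miss things now and then, are a little off and sometimes report something else, mostly with a low value. They report only what shows in the picture. A call takes as long as a camera call.
- env.search_frame(camera, target): "bbox" ([left, top, right, bottom] as shares, 0 to 1, of the picture: columns of its width, rows of its height, round what is visible of it).
- env.regions_of(camera, target): "region" (384x512 bool, what is visible of it) and "bbox" ([left, top, right, bottom] as shares, 0 to 1, of the picture: columns of its width, rows of its height, round what is visible of it).
- env.pinpoint(camera, target): "xy" ([column, row] as shares, 0 to 1, of the picture: columns of its width, rows of its height: a listed point, or the origin of a listed thing).
The state is a dict: "t": time; "joint_positions": joint angles; "joint_velocities": joint speeds; "effort": joint torques, N m; "tcp_pos": TCP position; "eef_rot": TCP orientation; "contact_force": force on the tool from outside, world axes, zero at the start; "wrist_torque": the same for the moment, N m; "gripper_width": finger opening in mm.
Only numpy, scipy, OpenCV 4.12 (cv2) and the standard library are available. Lean on these libraries where they do the work, as an engineer would, in place of code of your own. Each camera call takes 0.05 s, during which the arm holds its last target. There are 200 camera calls.

### The job

The clear drying cabinet on the science bench has tripped. Pull its door wide open by the handle, reach in and press the reset button on the sloping unit inside fully down and let it go, then shut the door completely. Leave the jar in the cabinet and the bottles, pots and dish around it where they stand.

Things in the scene. Friction and masses are not known exactly. Their poses are not given: they have to be found in the camera images.
- cabinet: Clear plastic drying cabinet with aluminium edges, fixed, 220 deep (its x) x 200 wide (its y) x 275 mm high; walls and roof 8 mm. Origin: centre of its underside, on the bench; -x is its front, the door side. Chamber floor 28 mm, roof's underside 267 mm above the bench; the front opening, 184 mm wide, lies at x = -99 mm and the roof reaches right to it.
- door (a joint): Angle of the clear door, rad: 0 shut, grows to 1.9 as it swings out. The door is 200 wide, 253 high, 10 mm thick, its lower edge 22 mm above the bench, its upper edge level with the cabinet's top; it hangs on the right edge (cabinet -y) and stays where it is left. It may start slightly ajar.
- hinge (a point): Point on the door's upright hinge axis: on the cabinet's front right edge (cabinet -110, -100 mm), 232 mm above the bench. Turns with the door.
- handle: Upright round steel bar handle on the door by its free edge: 12 mm thick, 100 mm long, axis 40 mm off the face, a stub to the door at each end. Origin: grip point on the bar's axis, 232 mm above the bench, 29 mm below the bar's top, 43 mm below the door's top. Axes turn with the door: -x out of its face, z up. It lies 40 mm out (-x) and 170 mm along the door (+y) from the hinge axis.
- trip_unit: White plastic wedge-shaped trip unit, 60 wide, 75 mm high, fixed on the chamber's floor just inside the opening. Its face slopes 40 degrees and looks towards the door and up; the reset button stands on it. Origin: centre of its underside; -x faces the door, as the cabinet's.
- reset (a joint): Travel of the reset push button, m: 0 released, 0.006 fully down; spring, about 5 N to push fully down.
- reset_top (a point): Centre of the reset button's flat top (32 mm across, grey, in a black collar 48 mm across; the top stands 10 mm proud of the collar when released), about 100 mm above the bench, 22 mm inside the opening. Its z axis is the button's axis, pointing out of it: 40 degrees from vertical, leaning to the door. Push along -z.
- jar_in: Clear capped jar, 48 across, 70 mm high, loose inside the cabinet, behind and right of the trip unit. Leave alone. Origin: centre of its underside.
- specimen_pot: White screw pot with a yellow cap, 56 across, 62 mm high, loose on the bench. Leave alone. Origin: centre of its underside.
- media_bottle: Glass bottle with a blue cap, 86 across, 165 mm high, loose. Leave alone. Origin: centre of its underside.
- beaker: Clear open beaker, 68 across, 85 mm high, loose. Leave alone. Origin: centre of its underside.
- petri: Clear closed dish, 92 across, 14 mm high, loose on the bench in front of the cabinet; the door passes over it. Leave alone. Origin: centre of its underside.
- dropper1: Small bottle with a white cap, 34 across, 75 mm high, loose on the bench in front of the cabinet, beyond the door. Leave alone. Origin: centre of its underside.
- dropper2: Small bottle with a white cap, 34 across, 75 mm high, loose on the bench in front of the cabinet, beyond the door. Leave alone. Origin: centre of its underside.
- dropper3: Small bottle with a white cap, 34 across, 75 mm high, loose on the bench in front of the cabinet, beyond the door. Leave alone. Origin: centre of its underside.

How it is judged:
By the outcome, as a careful person would: the job done as asked, in the order asked, and still so for the second after the job is handed in, with the robot touching nothing.
It also fails if it takes over 70 s, if anything falls off the work surface, if the arm or the gripper's body presses on something with over 40 N, if the wrist force passes 120 N, or if a joint passes its speed limit or range.

## Working session

There is one attempt and no reset: what is moved stays moved. The work goes in short steps, Python scripts to look and compute and a tool call to move; the robot and the scene stay as the last step left them, time stands still between calls to the robot, and variables do not carry over. Pictures are saved under pics/ and viewed, about 8 in all and at most 12, crops included, and the job is handed in when it is done.

Besides the shell and the picture viewer there is one more tool, called after ">>>" by a JSON object that holds its "api" and its "payload", one argument or row to a line. apply_moves: Moves the arm, as the interface text tells. Its arguments: {"type":"object","properties":{"deltas":{"type":"array"},"gripper":{"type":"number"},"newtons":{"type":"number"}},"required":["deltas"]}

```bash
mkdir -p pics; ls; cat > h.py <<'E'
import numpy as np, cv2
from station import env
from scipy.spatial.transform import Rotation as R
def pix2world(cam,col,row,depth=None,z=None):
    c=env.calibration(cam); T=np.array(c["extrinsics"])
    K=np.array([[c["fx"],0,c["cx"]],[0,c["fy"],c["cy"]],[0,0,1]])
    u=cv2.undistortPoints(np.array([[[col,row]]],float),K,np.array([c["k1"],0,0,0,0.]))[0,0]
    d=T[:3,:3]@np.array([u[0],u[1],1.]); o=T[:3,3]
    s=depth if depth is not None else (z-o[2])/d[2]
    return o+s*d
def world2pix(cam,p):
    c=env.calibration(cam); T=np.array(c["extrinsics"])
    q=T[:3,:3].T@(np.array(p)-T[:3,3]); x=q[:2]/q[2]; x=x*(1+c["k1"]*(x@x))
    return np.array([c["fx"]*x[0]+c["cx"],c["fy"]*x[1]+c["cy"]])
E
python3 - <<'E'
from h import *
s=env.sense(); print(s["tcp_pos"],s["eef_rot"],env.tcp_to_tips)
zs=dict(handle=232,hinge=232,reset_top=100,trip_unit=28,cabinet=0,jar_in=28,specimen_pot=0,media_bottle=0,beaker=0,petri=0,dropper1=0)
for cam in("scene","top"):
    im,d=env.get_image(cam); cv2.imwrite(f"pics/{cam}0.png",im)
    print(cam,np.array(env.calibration(cam)["extrinsics"])[:3].round(2).tolist())
    for n,z in zs.items():
        for r in env.pinpoint(cam,n)[:4 if n=="dropper1" else 1]:
            c,w=r["xy"][0]*512,r["xy"][1]*384
            dd=d[min(383,int(w)),min(511,int(c))]
            print(n,round(r["score"],2),int(c),int(w),pix2world(cam,c,w,z=z).round(0),pix2world(cam,c,w,depth=dd).round(0))
E
```

```text
pics
[153.17078724 605.23527766 218.97063826] [-1.5072774   1.56892487 -1.75497028] 14.0
scene [[-0.88, 0.45, -0.16, 712.38], [0.47, 0.84, -0.27, 241.66], [0.01, -0.31, -0.95, 1052.79]]
handle 0.55 307 218 [505. 139. 232.] [510. 141. 250.]
hinge 0.64 243 249 [676. 131. 232.] [665.  99.  -3.]
reset_top 0.74 216 117 [ 553. -285.  100.] [ 545. -311.   52.]
specimen_pot 0.86 216 117 [ 539. -340.    0.] [ 547. -312.   51.]
media_bottle 0.67 177 128 [ 672. -365.    0.] [ 675. -324.   70.]
beaker 0.64 247 103 [ 421. -339.    0.] [ 437. -307.   58.]
petri 0.87 270 230 [566.  86.   0.] [568.  88.  14.]
dropper1 0.65 246 153 [ 510. -174.    0.] [ 517. -160.   36.]
dropper1 0.48 227 164 [ 584. -168.    0.] [ 589. -150.   46.]
dropper1 0.48 208 172 [ 648. -171.    0.] [ 650. -162.   25.]
top [[-0.03, -1.0, 0.06, 491.74], [-1.0, 0.03, -0.02, 0.49], [0.02, -0.06, -1.0, 1248.72]]
handle 0.42 179 213 [508. 136. 232.] [508. 136. 233.]
hinge 0.61 179 137 [677. 133. 232.] [675. 131. 243.]
trip_unit 0.63 362 201 [ 532. -324.   28.] [ 531. -314.   65.]
specimen_pot 0.9 362 202 [ 528. -331.    0.] [ 527. -315.   60.]
media_bottle 0.82 379 152 [ 666. -386.    0.] [ 650. -349.  120.]
beaker 0.9 366 236 [ 436. -340.    0.] [ 439. -318.   81.]
petri 0.98 209 193 [564.  84.   0.] [563.  83.  15.]
dropper1 0.58 303 211 [ 509. -171.    0.] [ 508. -164.   51.]
dropper1 0.54 308 158 [ 652. -189.    0.] [ 644. -179.   67.]
```

```bash
python3 -c "
import cv2,numpy as np
cv2.imwrite('pics/both0.png',cv2.resize(np.vstack([cv2.imread('pics/scene0.png'),cv2.imread('pics/top0.png')]),None,fx=.78,fy=.78))"
```

```text
(no output)
```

View pics/scene0.png

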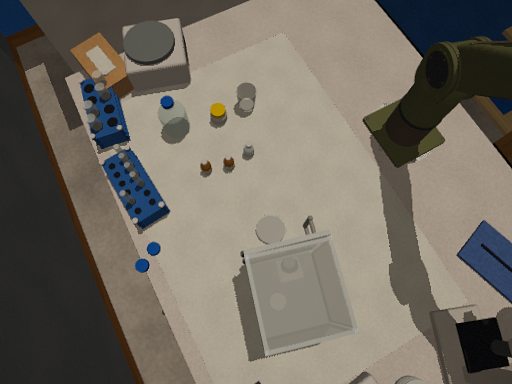

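View pics/top0.png

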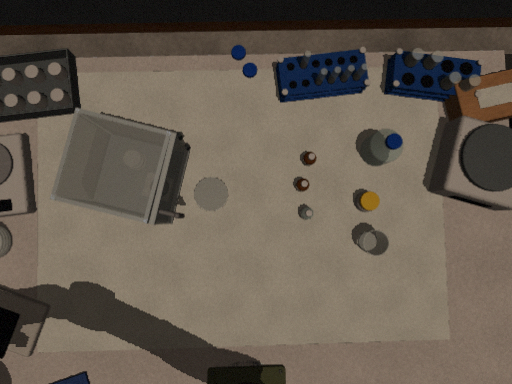

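The cabinet's front faces world -y, with the hinge near (676,132) and the handle near (508,137), which is top pixel (179,213). The droppers sit at y ≈ -170. Next I'll fit the cabinet's yaw and locate the button.

```bash
python3 - <<'E'
from h import *
s=env.sense(); print(R.from_euler('xyz',s["eef_rot"]).as_matrix().round(2).tolist())
pts={}
for cam in("scene","top"):
    im,d=env.get_image(cam)
    v,u=np.nonzero(d>0); c=env.calibration(cam);T=np.array(c["extrinsics"])
    K=np.array([[c["fx"],0,c["cx"]],[0,c["fy"],c["cy"]],[0,0,1]])
    n=cv2.undistortPoints(np.c_[u,v].astype(float)[:,None],K,np.array([c["k1"],0,0,0,0.]))[:,0]
    P=(np.c_[n,np.ones(len(n))]*d[v,u][:,None])@T[:3,:3].T+T[:3,3]
    m=(abs(P[:,2]-275)<7)&(P[:,0]>400)&(P[:,0]<800)&(P[:,1]>50)&(P[:,1]<450)
    Q=P[m]; print(cam,len(Q),cv2.minAreaRect(Q[:,:2].astype(np.float32)))
    canv=np.full((400,400,3),255,np.uint8)
    for q in Q: canv[int(800-q[0])%400,int(450-q[1])%400]=0
    pts[cam]=cv2.resize(canv,None,fx=1,fy=1)
    # trip unit heights
    for t in("reset_top","trip_unit","jar_in","handle"):
        for r in env.regions_of(cam,t)[:3]:
            g=r["region"][v,u]; print(t,round(r["score"],2),(np.array(r["bbox"])*[512,384,512,384]).round(),np.median(P[g],0).round())
    for r in env.pinpoint(cam,"reset_top")[:5]: print("pin",r["score"],np.array(r["xy"])*[512,384],pix2world(cam,*(np.array(r["xy"])*[512,384]),z=100))
a=cv2.resize(cv2.imread("pics/scene0.png")[215:365,225:375],(400,400),interpolation=cv2.INTER_CUBIC)
b=cv2.resize(cv2.imread("pics/top0.png")[95:245,40:190],(400,400),interpolation=cv2.INTER_CUBIC)
cv2.imwrite("pics/c1.png",cv2.resize(np.vstack([np.hstack([a,b]),np.hstack([pts["scene"],pts["top"]])]),(600,600)))
E
```

```text
[[-0.0, 0.25, 0.97], [0.0, 0.97, -0.25], [-1.0, 0.0, -0.0]]
scene 10017 ((612.259033203125, 267.9901123046875), (226.5994415283203, 202.6336669921875), 74.30126953125)
handle 0.42 [301. 216. 314. 234.] [510. 149. 250.]
handle 0.24 [242. 143. 254. 158.] [ 510. -163.   44.]
top 10078 ((612.4498291015625, 265.97393798828125), (227.66958618164062, 201.90208435058594), 74.50238800048828)
reset_top 0.39 [160. 209. 183. 220.] [507. 148. 254.]
handle 0.46 [158. 206. 184. 219.] [508. 151. 253.]
```

View pics/c1.png

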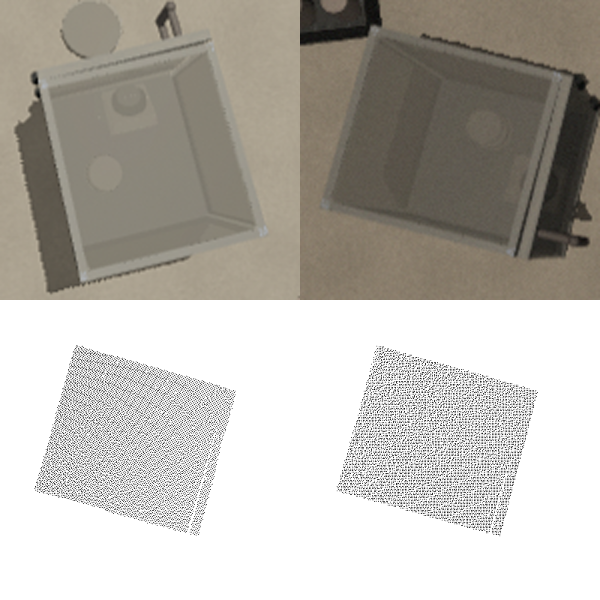

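The door is slightly ajar and the cabinet yaw is about 74°. The button shows at scene (289,263) and top (149,183). The bar has a stub at its top, so I'll grip from above with the jaws along the door's width.

```bash
cat >> h.py <<'E'
def plan(goals,pose=None,dp=2):
    """goals: (pos, R, rows). prints rows from the measured pose, each in the tool's axes and in shares"""
    s=env.sense(); p,q=pose or (np.array(s["tcp_pos"]),R.from_euler('xyz',s["eef_rot"]))
    rows=[]
    for g,G,n in goals:
        g=np.array(g,float)
        for k in range(n):
            f=1/(n-k)
            dv=q.inv().apply(g-p)*f; w=(q.inv()*G).as_rotvec()*f
            r=np.round(np.r_[dv/40,np.degrees(w)/6],dp); assert abs(r).max()<=1,r
            rows.append(r+0.); p=p+q.apply(r[:3]*40); q=q*R.from_rotvec(np.radians(r[3:]*6))
    print(len(rows)); print(",\n".join(",".join(f"{x:g}" for x in r) for r in rows)); return p,q
def down(yaw):  # tool pointing down, jaws (tool y) along heading yaw (deg)
    a=np.radians(yaw); y=np.array([np.cos(a),np.sin(a),0]); x=np.array([0,0,-1.])
    return R.from_matrix(np.c_[x,y,np.cross(x,y)])
def st():
    s=env.sense(); q=R.from_euler('xyz',s["eef_rot"]).as_matrix()
    print(round(s["t"],2),np.round(s["tcp_pos"],1),"x",q[:,0].round(2),"y",q[:,1].round(2),"F",np.round(s["contact_force"],1),"w",round(s["gripper_width"],1),"q",np.round(s["joint_positions"],2))
E
python3 - <<'E'
from h import *
from scipy.optimize import least_squares
for nm,a,b in(("button",(289,263.5),(149,182.5)),("jar",(277.5,301.5),(132,160))):
    r=least_squares(lambda p:np.r_[world2pix("scene",p)-a,world2pix("top",p)-b],[600,200,100]);print(nm,r.x.round(1),r.fun.round(1))
plan([((200,560,345),down(60),6),((340,370,350),down(20),9),((507,137,320),down(-14),11)])
E
```

```text
button [586.4 209.3 173.7] [ 1.8  0.5  1.2 -1.2]
jar [652.  275.2  67.9] [ 0.2  0.1  0.2 -0.2]
26
-0.52,-0.14,0.24,0.44,0,0,
-0.52,-0.13,0.24,0.44,0,0,
-0.52,-0.11,0.25,0.44,0,0,
-0.52,-0.1,0.25,0.44,0,0,
-0.52,-0.09,0.26,0.44,0,0,
-0.53,-0.09,0.26,0.43,0,0,
-0.01,-0.26,0.6,0.74,0,0,
-0.01,-0.22,0.62,0.74,0,0,
-0.01,-0.17,0.63,0.74,0,0,
-0.02,-0.12,0.64,0.74,0,0,
-0.01,-0.07,0.65,0.74,0,0,
-0.02,-0.01,0.66,0.74,0,0,
-0.01,0.04,0.65,0.74,0,0,
-0.02,0.08,0.65,0.75,0,0,
-0.01,0.14,0.64,0.74,0,0,
0.07,0.18,0.63,0.52,0,0,
0.07,0.21,0.62,0.51,0,0,
0.07,0.24,0.6,0.52,0,0,
0.07,0.27,0.59,0.51,0,0,
0.07,0.31,0.58,0.52,0,0,
0.07,0.34,0.56,0.51,0,0,
0.07,0.36,0.54,0.52,0,0,
0.06,0.39,0.52,0.51,0,0,
0.07,0.42,0.5,0.52,0,0,
0.06,0.45,0.47,0.51,0,0,
0.07,0.48,0.44,0.52,0,0
```

>>> {"api": "apply_moves", "payload": {
  "deltas": [-0.52,-0.14,0.24,0.44,0,0,-0.52,-0.13,0.24,0.44,0,0,-0.52,-0.11,0.25,0.44,0,0,-0.52,-0.1,0.25,0.44,0,0,-0.52,-0.09,0.26,0.44,0,0,-0.53,-0.09,0.26,0.43,0,0,-0.01,-0.26,0.6,0.74,0,0,-0.01,-0.22,0.62,0.74,0,0,-0.01,-0.17,0.63,0.74,0,0,-0.02,-0.12,0.64,0.74,0,0,-0.01,-0.07,0.65,0.74,0,0,-0.02,-0.01,0.66,0.74,0,0,-0.01,0.04,0.65,0.74,0,0,-0.02,0.08,0.65,0.75,0,0,-0.01,0.14,0.64,0.74,0,0],
  "gripper": 50,
  "newtons": 60
}}

```text
t: 3.3
tcp_pos: [338.6, 361.9, 355.0]
eef_rot: [-3.062, 1.566, 1.97]
contact_force: [0.9, 0.5, 0.1]
gripper_width: 50.2
```

```bash
python3 - <<'E'
from h import *
st()
plan([((506,137,320),down(-14),13),((506,137,300),down(-14),2)])
E
```

```text
3.3 [338.6 361.9 355. ] x [-0.  0. -1.] y [ 0.95  0.31 -0.  ] F [0.9 0.5 0.1] w 50.2 q [-0.96  0.36  0.08  1.75 -0.04  1.03 -0.55]
15
0.06,0.17,0.51,0.41,0,0,
0.06,0.19,0.5,0.41,0,0,
0.07,0.21,0.5,0.41,0,0,
0.06,0.23,0.49,0.42,0,0,
0.07,0.26,0.47,0.41,0,0,
0.06,0.28,0.46,0.42,-0.01,0,
0.07,0.3,0.45,0.41,0,0,
0.07,0.31,0.44,0.42,-0.01,0,
0.06,0.33,0.42,0.41,0,0,
0.07,0.35,0.41,0.42,-0.01,0.01,
0.07,0.37,0.4,0.41,0,0,
0.06,0.39,0.38,0.42,-0.01,0.01,
0.07,0.4,0.36,0.41,0,0,
0.25,0,0,0,0,0,
0.25,0,0,0,0,0
```

>>> {"api": "apply_moves", "payload": {
  "deltas": [0.06,0.17,0.51,0.41,0,0,0.06,0.19,0.5,0.41,0,0,0.07,0.21,0.5,0.41,0,0,0.06,0.23,0.49,0.42,0,0,0.07,0.26,0.47,0.41,0,0,0.06,0.28,0.46,0.42,-0.01,0,0.07,0.3,0.45,0.41,0,0,0.07,0.31,0.44,0.42,-0.01,0,0.06,0.33,0.42,0.41,0,0,0.07,0.35,0.41,0.42,-0.01,0.01,0.07,0.37,0.4,0.41,0,0,0.06,0.39,0.38,0.42,-0.01,0.01,0.07,0.4,0.36,0.41,0,0,0.2,0,0,0,0,0,0,0,0,0,0,0]
}}

```text
t: 4.8
tcp_pos: [510.3, 122.5, 312.3]
eef_rot: [2.476, 1.566, 0.632]
contact_force: [-0.4, 0.8, 0.4]
gripper_width: 49.8
```

```bash
python3 - <<'E'
from h import *
st()
im,d=env.get_image("scene"); im2,d2=env.get_image("top")
for cam in("scene","top"):
    for r in env.pinpoint(cam,"handle")[:1]:
        x=np.array(r["xy"])*[512,384]; print(cam,r["score"],x,pix2world(cam,*x,z=232))
a=cv2.resize(im[180:300,220:380],(640,480),interpolation=cv2.INTER_CUBIC)
cv2.imwrite("pics/s2.png",a)
E
```

```text
4.8 [510.3 122.5 312.3] x [ 0.  0. -1.] y [ 0.96 -0.27  0.  ] F [-0.4  0.8  0.4] w 49.8 q [-0.5   0.45  0.28  1.76 -0.15  0.95 -0.44]
scene 0.42 [309.7088 220.8   ] [503.50074739 144.92894451 232.        ]
top 0.47 [308.5824 160.512 ] [ 618.96440994 -153.65185035  232.        ]
```

View pics/s2.png

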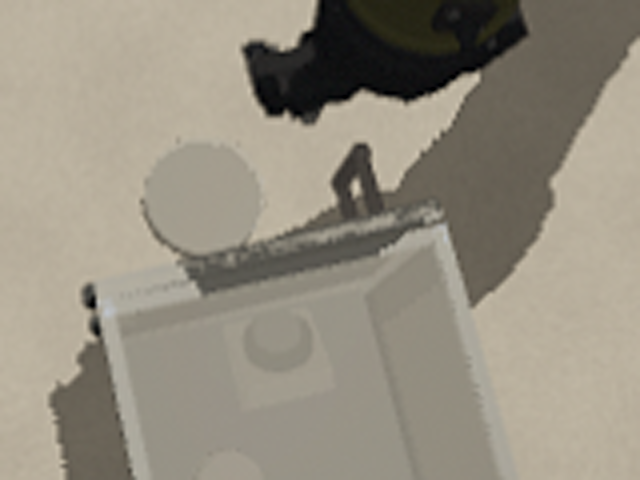

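```bash
python3 - <<'E'
from h import *
print(pix2world("scene",310,217,z=258),pix2world("scene",304.5,225.5,z=165))
print((world2pix("scene",(510,122,298))-[220,180])*4, (world2pix("scene",(506,137,261))-[220,180])*4)
plan([((506,138,300),down(-14),3)])
E
```

```text
[504.84192684 140.56132911 258.        ] [504.74709987 141.25597883 165.        ]
[346.2552205  107.22265602] [355.95444527 142.46956028]
3
0.11,-0.07,-0.11,-0.09,-0.02,-0.02,
0.12,-0.07,-0.11,-0.08,-0.02,-0.02,
0.11,-0.08,-0.1,-0.09,-0.01,-0.01
```

>>> {"api": "apply_moves", "payload": {
  "deltas": [0.1,-0.1,-0.15,-0.09,-0.02,-0.02,0.1,-0.1,-0.15,-0.08,-0.02,-0.02,0.1,-0.08,-0.15,-0.09,-0.01,-0.01,0,0,0,0,0,0,0,0,0,0,0,0]
}}

```text
t: 5.5
tcp_pos: [503.1, 148.8, 300.9]
eef_rot: [-2.598, 1.569, 1.88]
contact_force: [0.8, 0.9, 0.8]
gripper_width: 50.2
```

```bash
python3 - <<'E'
from h import *
st(); plan([((505,139.5,227),down(-14),7)])
E
```

```text
5.5 [503.1 148.8 300.9] x [-0.  0. -1.] y [ 0.97 -0.23 -0.  ] F [0.8 0.9 0.8] w 50.2 q [-0.54  0.47  0.26  1.77 -0.15  0.92 -0.45]
7
0.26,0.01,0.03,0.01,0,0,
0.26,0.02,0.03,0.01,0,0,
0.27,0.01,0.03,0.01,0,0,
0.26,0.02,0.03,0.01,0,0,
0.27,0.01,0.03,0.02,0,0,
0.26,0.02,0.03,0.01,-0.01,0,
0.27,0.01,0.04,0.02,0,0.01
```

>>> {"api": "apply_moves", "payload": {
  "deltas": [0.1,0.02,0.1,0.05,0,0,0.26,0.02,0.1,0.01,0,0,0.26,0.01,0.03,0.01,0,0,0.26,0.02,0,0.01,0,0,0.26,0.01,0,0.02,0,0,0.26,0,0,0,0,0,0.25,0,0,0,0,0,0.1,0,0,0,0,0,0,0,0,0,0,0]
}}

```text
t: 6.4
tcp_pos: [503.7, 136.6, 223.5]
eef_rot: [-1.223, 1.568, -3.043]
contact_force: [-0.7, -0.2, 0.3]
gripper_width: 49.6
```

```bash
python3 - <<'E'
from h import *
st(); plan([((505,139.5,227),down(-14),2)])
E
```

```text
6.4 [503.7 136.6 223.5] x [-0. -0. -1.] y [ 0.97 -0.25 -0.  ] F [-0.7 -0.2  0.3] w 49.6 q [-0.5   0.56  0.23  1.88 -0.19  0.72 -0.41]
2
-0.04,0.01,-0.04,-0.02,0,0.01,
-0.05,0,-0.04,-0.03,0.01,0.01
```

>>> {"api": "apply_moves", "payload": {
  "deltas": [-0.06,0.02,-0.06,0,0,0,-0.02,0,-0.03,0,0,0,0,0,0,0,0,0,0,0,0,0,0,0,0,0,0,0,0,0,0,0,0,0,0,0],
  "gripper": 0,
  "newtons": 60
}}

```text
t: 7.0
tcp_pos: [503.6, 140.7, 227.5]
eef_rot: [-1.337, 1.565, 3.127]
contact_force: [-0.2, -0.6, -2.5]
gripper_width: 9.1
```

```bash
cat >> h.py <<'E'
def arc(hinge,a0,a1,n,r=174.64,z=226,yoff=None):
    """door yaw path: handle about hinge; tool y heading = door yaw-90+yoff"""
    g=[]
    for a in np.linspace(a0,a1,n+1)[1:]:
        b=np.radians(a+103.24); g.append(((hinge[0]+r*np.cos(b),hinge[1]+r*np.sin(b),z),down(a-90),1))
    return g
E
python3 - <<'E'
from h import *
st(); s=env.sense(); p=np.array(s["tcp_pos"])
for h in((677,134),(679,135.5)):
    v=p[:2]-h; print(np.linalg.norm(v),np.degrees(np.arctan2(v[1],v[0]))-103.24)
E
```

```text
7.0 [503.6 140.7 227.5] x [-0.01  0.   -1.  ] y [ 0.97 -0.25 -0.01] F [-0.2 -0.6 -2.5] w 9.1 q [-0.51  0.56  0.23  1.87 -0.19  0.74 -0.42]
173.49471985140664 74.54666402200935
175.4423770155858 75.06139905195063
```

>>> {"api": "apply_moves", "payload": {
  "deltas": [0,0,0,0,0,0,0,0,0,0,0,0]
}}

```text
t: 7.2
tcp_pos: [503.7, 140.7, 227.5]
eef_rot: [-1.331, 1.565, 3.134]
contact_force: [-1.3, -0.4, -2.2]
gripper_width: 9.2
```

```bash
python3 - <<'E'
from h import *
st()
im,d=env.get_image("scene"); cv2.imwrite("pics/s3.png",cv2.resize(im[180:300,240:400],(640,480),interpolation=cv2.INTER_CUBIC))
E
```

```text
7.2 [503.7 140.7 227.5] x [-0.01  0.   -1.  ] y [ 0.97 -0.25 -0.01] F [-1.3 -0.4 -2.2] w 9.2 q [-0.5   0.56  0.23  1.87 -0.19  0.74 -0.42]
```

View pics/s3.png

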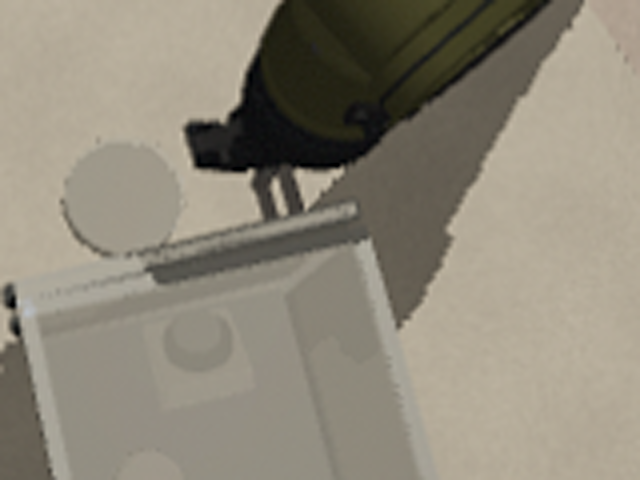

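The pads have stopped on the bar and are holding it, so I'll pull along the arc.

>>> {"api": "apply_moves", "payload": {
  "deltas": [0,0.05,0.15,-0.33,0,0,0,0.08,0.29,-0.67,0,0,0,0.08,0.29,-0.67,0,0,0,0.08,0.29,-0.67,0,0,0,0.08,0.29,-0.67,0,0,0,0.08,0.29,-0.67,0,0]
}}

```text
t: 7.85
tcp_pos: [514.1, 77.7, 227.5]
eef_rot: [-2.071, 1.56, 2.796]
contact_force: [-0.5, 0.0, -1.6]
gripper_width: 9.7
```

```bash
cat >> h.py <<'E'
def chk(h=(678,135)):
    st(); s=env.sense(); v=np.array(s["tcp_pos"])[:2]-h; q=R.from_euler('xyz',s["eef_rot"]).as_matrix()
    print("r",np.linalg.norm(v).round(1),"door",(np.degrees(np.arctan2(v[1],v[0]))%360-103.24).round(1),"tool",((np.degrees(np.arctan2(q[1,1],q[0,1]))+90)%360).round(1))
E
python3 -c "
from h import *
chk()"
```

```text
7.85 [514.1  77.7 227.5] x [-0.01  0.   -1.  ] y [ 0.99  0.15 -0.01] F [-0.5  0.  -1.6] w 9.7 q [-0.3   0.55  0.1   1.87 -0.08  0.74  0.  ]
r 173.6 door 96.0 tool 98.9
```

>>> {"api": "apply_moves", "payload": {
  "deltas": [0,0.08,0.29,-0.6,0,0,0,0.08,0.29,-0.6,0,0,0,0.08,0.29,-0.65,0,0,0,0.08,0.29,-0.65,0,0,0,0.08,0.29,-0.65,0,0,0,0.08,0.29,-0.65,0,0,0,0.08,0.29,-0.65,0,0,0,0.08,0.29,-0.65,0,0,0,0.08,0.29,-0.65,0,0,0,0.08,0.29,-0.65,0,0]
}}

```text
t: 8.85
tcp_pos: [592.6, -14.9, 227.5]
eef_rot: [-2.727, 1.556, 2.832]
contact_force: [0.1, 0.5, -1.1]
gripper_width: 8.9
```

```bash
python3 -c "
from h import *
chk()"
```

```text
8.85 [592.6 -14.9 227.5] x [-0.01  0.   -1.  ] y [ 0.66  0.75 -0.01] F [ 0.1  0.5 -1.1] w 8.9 q [ 0.02  0.64 -0.12  1.64  0.08  0.88  0.72]
r 172.5 door 137.1 tool 138.5
```

>>> {"api": "apply_moves", "payload": {
  "deltas": [0,0.07,0.29,-0.63,0,0,0,0.07,0.29,-0.65,0,0,0,0.07,0.29,-0.65,0,0,0,0.07,0.29,-0.65,0,0,0,0.07,0.29,-0.65,0,0,0,0.07,0.29,-0.65,0,0,0,0.07,0.29,-0.65,0,0,0,0.07,0.29,-0.65,0,0,0,0.07,0.29,-0.65,0,0,0,0.04,0.15,-0.3,0,0,0,0,0,0,0,0]
}}

```text
t: 9.95
tcp_pos: [707.4, -34.8, 227.6]
eef_rot: [2.564, 1.555, 2.506]
contact_force: [0.8, 0.3, -1.3]
gripper_width: 9.4
```

```bash
python3 -c "
from h import *
chk()
env.get_image('scene')
im,d=env.get_image('scene'); cv2.imwrite('pics/s4.png',cv2.resize(im[100:340,140:460],(800,600),interpolation=cv2.INTER_CUBIC))"
```

```text
9.95 [707.4 -34.8 227.6] x [-0.01  0.01 -1.  ] y [0.06 1.   0.01] F [ 0.8  0.3 -1.3] w 9.4 q [ 0.13  0.82 -0.3   1.25  0.23  1.12  1.33]
r 172.4 door 176.6 tool 176.7
```

View pics/s4.png

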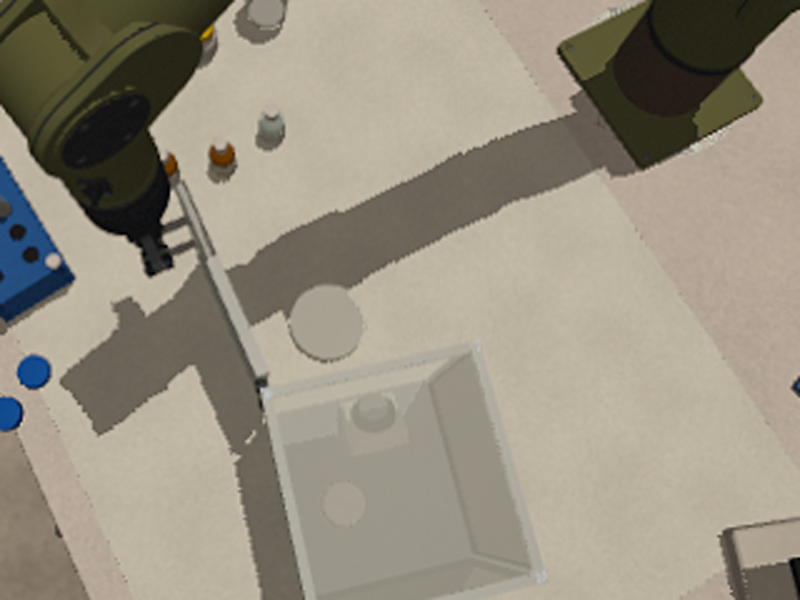

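The door stands open about 102°, and nothing else has moved. The button is at scene pixel (290,264). I'll refit the cabinet now that the door is out of the way.

```bash
python3 - <<'E'
from h import *
for cam in("scene","top"):
    im,d=env.get_image(cam)
    v,u=np.nonzero(d>0); c=env.calibration(cam);T=np.array(c["extrinsics"])
    K=np.array([[c["fx"],0,c["cx"]],[0,c["fy"],c["cy"]],[0,0,1]])
    n=cv2.undistortPoints(np.c_[u,v].astype(float)[:,None],K,np.array([c["k1"],0,0,0,0.]))[:,0]
    P=(np.c_[n,np.ones(len(n))]*d[v,u][:,None])@T[:3,:3].T+T[:3,3]
    m=(abs(P[:,2]-275)<6)&(P[:,0]<720)&(P[:,1]>140-(P[:,0]<650)*60)
    (cc,wh,an)=cv2.minAreaRect(P[m][:,:2].astype(np.float32)); print(cam,m.sum(),np.round(cc,1),wh,an)
    yaw=np.radians(an if an>45 else an+90); Rc=np.array([[np.cos(yaw),-np.sin(yaw)],[np.sin(yaw),np.cos(yaw)]])
    for r in env.pinpoint(cam,"reset_top")[:2]:
        x=np.array(r["xy"])*[512,384]; print("pin",round(r["score"],2),x.round(1),pix2world(cam,*x,z=100).round(1))
    x={"scene":(290,264),"top":(149,182.5)}[cam]; w=pix2world(cam,*x,z=100); print("mine",w.round(1),"cab",(Rc.T@(w[:2]-cc)).round(1))
    if cam=="top":
        cv2.imwrite("pics/t5.png",cv2.resize(im[90:250,40:200],(600,600),interpolation=cv2.INTER_CUBIC))
E
```

```text
scene 9337 [613.8 275.4] (211.5211639404297, 202.90896606445312) 74.31932830810547
mine [577.6 205.7 100. ] cab [-76.8  16. ]
top 9318 [613.9 272.8] (211.1989288330078, 201.6997833251953) 74.33650207519531
pin 0.65 [162.5 189.6] [571.4 193.4 100. ]
mine [589.9 226.6 100. ] cab [-50.9  10.7]
```

View pics/t5.png

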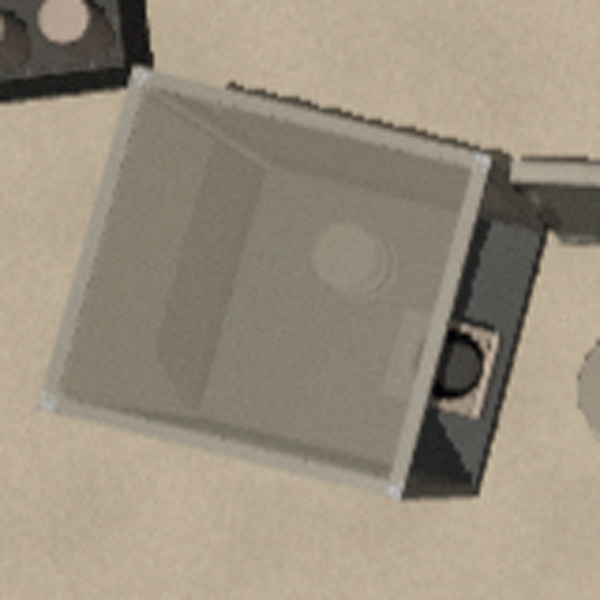

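From the open front the button shows at top pixel (163,188). Both views agree on about cab (-77, 18), which is world (574.6, 200.5, 100). Next: release, rise, cross over the door and tilt.

>>> {"api": "apply_moves", "payload": {
  "deltas": [0,0,0,0,0,0,0,0,0,0,0,0,0,0,0,0,0,0,0,0,0,0,0,0,0,0,0,0,0,0,-0.2,0,0,0,0,0,-0.5,0,0,0,0,0,-0.6,0,0,0,0,0,-0.6,0,0,0,0,0,-0.6,0,0,0,0,0,-0.4,0,0,0,0,0],
  "gripper": 36
}}

```text
t: 11.35
tcp_pos: [705.3, -37.3, 348.4]
eef_rot: [2.857, 1.548, 2.797]
contact_force: [0.5, -0.1, 0.4]
gripper_width: 36.2
```

```bash
cat >> h.py <<'E'
CY=np.radians(74.33); C=np.array([612.7,269.7]); B=np.array([574.6,200.5,100.])
ex=np.array([np.cos(CY),np.sin(CY),0]); ey=np.array([-np.sin(CY),np.cos(CY),0]); ez=np.array([0,0,1.])
N=-np.sin(np.radians(40))*ex+np.cos(np.radians(40))*ez
PR=R.from_matrix(np.c_[-N,-ey,np.cross(-N,-ey)])
E
python3 - <<'E'
from h import *
st()
p=plan([((600,0,345),down(40),8),((545,70,320),down(-16),10)])
print("--"); plan([(B+110*N,PR,10)],pose=p)
E
```

```text
11.35 [705.3 -37.3 348.4] x [-0.02  0.01 -1.  ] y [0.06 1.   0.01] F [ 0.5 -0.1  0.4] w 36.2 q [ 0.12  0.74 -0.3   1.05  0.19  1.4   1.37]
18
0.02,0.1,-0.34,0.97,-0.03,0,
0.02,0.06,-0.34,0.97,-0.03,0,
0.02,0.03,-0.35,0.97,-0.03,0,
0.01,-0.01,-0.35,0.97,-0.03,0,
0.01,-0.04,-0.34,0.97,-0.02,0.01,
0.01,-0.08,-0.34,0.97,-0.03,0,
0.02,-0.11,-0.33,0.97,-0.02,0.01,
0.01,-0.15,-0.32,0.98,-0.03,0,
0.06,0.01,-0.22,0.93,0,0,
0.06,-0.01,-0.22,0.93,0,0,
0.06,-0.04,-0.22,0.93,0,0,
0.06,-0.06,-0.22,0.93,0,0,
0.06,-0.08,-0.21,0.93,0,0,
0.06,-0.1,-0.2,0.94,0,0,
0.07,-0.12,-0.19,0.93,0,0,
0.06,-0.13,-0.18,0.94,0,0,
0.07,-0.15,-0.16,0.93,0,0,
0.06,-0.16,-0.14,0.94,0,0
--
10
0.34,-0.02,-0.16,-0.01,0.67,0,
0.35,-0.02,-0.13,0,0.67,0,
0.36,-0.02,-0.11,-0.01,0.67,0,
0.36,-0.02,-0.08,0,0.67,0,
0.37,-0.02,-0.06,-0.01,0.67,0,
0.37,-0.02,-0.03,0,0.66,0,
0.38,-0.01,-0.01,0,0.67,0,
0.37,-0.02,0.02,-0.01,0.66,-0.01,
0.37,-0.01,0.05,0,0.67,0,
0.37,-0.02,0.07,-0.01,0.66,-0.01
```

>>> {"api": "apply_moves", "payload": {
  "deltas": [0.02,0.1,-0.34,0.97,-0.03,0,0.02,0.06,-0.34,0.97,-0.03,0,0.02,0.03,-0.35,0.97,-0.03,0,0.01,-0.01,-0.35,0.97,-0.03,0,0.01,-0.04,-0.34,0.97,-0.02,0.01,0.01,-0.08,-0.34,0.97,-0.03,0,0.02,-0.11,-0.33,0.97,-0.02,0.01,0.01,-0.15,-0.32,0.98,-0.03,0,0.06,0.01,-0.22,0.93,0,0,0.06,-0.01,-0.22,0.93,0,0,0.06,-0.04,-0.22,0.93,0,0,0.06,-0.06,-0.22,0.93,0,0,0.06,-0.08,-0.21,0.93,0,0,0.06,-0.1,-0.2,0.94,0,0,0.07,-0.12,-0.19,0.93,0,0,0.06,-0.13,-0.18,0.94,0,0,0.07,-0.15,-0.16,0.93,0,0,0.06,-0.16,-0.14,0.94,0,0],
  "gripper": 0
}}

```text
t: 13.15
tcp_pos: [548.5, 80.5, 336.6]
eef_rot: [2.165, 1.542, 0.242]
contact_force: [-0.5, -0.0, 0.7]
gripper_width: 0.1
```

```bash
python3 - <<'E'
from h import *
st()
plan([(B+110*N,PR,12)])
E
```

```text
13.15 [548.5  80.5 336.6] x [ 0.03  0.01 -1.  ] y [ 0.94 -0.35  0.02] F [-0.5 -0.   0.7] w 0.1 q [-0.33  0.45  0.16  1.65 -0.08  1.01 -0.5 ]
12
0.32,-0.03,-0.1,-0.05,0.54,-0.04,
0.32,-0.03,-0.08,-0.05,0.54,-0.04,
0.33,-0.03,-0.07,-0.05,0.54,-0.04,
0.33,-0.03,-0.05,-0.05,0.54,-0.04,
0.33,-0.02,-0.03,-0.06,0.54,-0.04,
0.34,-0.02,-0.01,-0.05,0.55,-0.04,
0.33,-0.02,0.01,-0.06,0.54,-0.04,
0.33,-0.02,0.03,-0.05,0.55,-0.04,
0.33,-0.02,0.05,-0.06,0.54,-0.04,
0.33,-0.02,0.07,-0.05,0.55,-0.04,
0.33,-0.02,0.09,-0.06,0.54,-0.05,
0.32,-0.02,0.1,-0.05,0.55,-0.04
```

>>> {"api": "apply_moves", "payload": {
  "deltas": [0.32,-0.03,-0.1,-0.05,0.54,-0.04,0.32,-0.03,-0.08,-0.05,0.54,-0.04,0.33,-0.03,-0.07,-0.05,0.54,-0.04,0.33,-0.03,-0.05,-0.05,0.54,-0.04,0.33,-0.02,-0.03,-0.06,0.54,-0.04,0.34,-0.02,-0.01,-0.05,0.55,-0.04,0.33,-0.02,0.01,-0.06,0.54,-0.04,0.33,-0.02,0.03,-0.05,0.55,-0.04,0.33,-0.02,0.05,-0.06,0.54,-0.04,0.33,-0.02,0.07,-0.05,0.55,-0.04,0.33,-0.02,0.09,-0.06,0.54,-0.05,0.32,-0.02,0.1,-0.05,0.55,-0.04,0,0,0,0,0,0]
}}

```text
t: 14.45
tcp_pos: [565.7, 141.7, 192.5]
eef_rot: [3.106, 0.834, 1.277]
contact_force: [-0.1, -0.8, 0.0]
gripper_width: -0.1
```

```bash
python3 - <<'E'
from h import *
st()
plan([(B+40*N,PR,8)])
im,d=env.get_image("scene"); im2,_=env.get_image("top")
a=cv2.resize(im[180:340,220:380],(400,400),interpolation=cv2.INTER_CUBIC);b=cv2.resize(im2[110:270,90:250],(400,400),interpolation=cv2.INTER_CUBIC)
cv2.imwrite("pics/s6.png",np.hstack([a,b]))
E
```

```text
14.45 [565.7 141.7 192.5] x [ 0.19  0.64 -0.74] y [ 0.96 -0.26  0.02] F [-0.1 -0.8  0. ] w -0.1 q [ 0.48  0.81 -0.69  2.01 -0.8   0.32  0.51]
8
0.21,-0.03,0.05,0.02,-0.05,-0.02,
0.21,-0.03,0.05,0.02,-0.04,-0.02,
0.21,-0.02,0.05,0.03,-0.05,-0.02,
0.22,-0.03,0.05,0.02,-0.04,-0.02,
0.21,-0.02,0.05,0.03,-0.05,-0.01,
0.22,-0.02,0.05,0.02,-0.04,-0.02,
0.22,-0.03,0.05,0.03,-0.05,-0.01,
0.21,-0.02,0.04,0.02,-0.04,-0.02
```

View pics/s6.png

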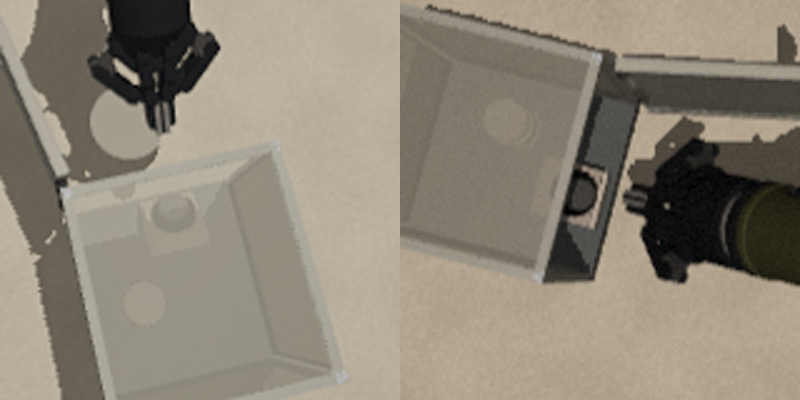

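The closed fingertips line up with the button, at about (580,193) in the right-hand crop. I'll move in along its axis.

>>> {"api": "apply_moves", "payload": {
  "deltas": [0.21,-0.03,0.05,0.02,-0.05,-0.02,0.21,-0.03,0.05,0.02,-0.04,-0.02,0.21,-0.02,0.05,0.03,-0.05,-0.02,0.22,-0.03,0.05,0.02,-0.04,-0.02,0.21,-0.02,0.05,0.03,-0.05,-0.01,0.22,-0.02,0.05,0.02,-0.04,-0.02,0.22,-0.03,0.05,0.03,-0.05,-0.01,0.15,-0.02,0.04,0.02,-0.04,-0.02,0,0,0,0,0,0]
}}

```text
t: 15.45
tcp_pos: [570.0, 183.4, 134.7]
eef_rot: [3.123, 0.878, 1.294]
contact_force: [-0.7, -0.1, 0.0]
gripper_width: 0.0
```

```bash
cat >> h.py <<'E'
def pr():
    st(); s=env.sense(); q=R.from_euler('xyz',s["eef_rot"]); t=np.array(s["tcp_pos"])+q.apply([14,0,0])-B
    print("tip rel button: along n",(t@N).round(1),"cab y",(t@ey).round(1),"up face",(t@np.cross(N,ey)).round(1),"Fn",(np.array(s["contact_force"])@N).round(1))
E
python3 - <<'E'
from h import *
pr()
plan([(B+22*N,PR,4)])
E
```

```text
15.45 [570.  183.4 134.7] x [ 0.17  0.61 -0.77] y [ 0.97 -0.26  0.01] F [-0.7 -0.1  0. ] w 0.0 q [ 0.38  0.91 -0.7   2.01 -0.83  0.16  0.52]
tip rel button: along n 23.9 cab y -0.3 up face -8.6 Fn 0.2
4
0.1,0,0.05,0.04,0.01,0,
0.1,0,0.06,0.04,0.01,-0.01,
0.1,0,0.05,0.04,0.02,0,
0.1,-0.01,0.06,0.04,0.01,-0.01
```

>>> {"api": "apply_moves", "payload": {
  "deltas": [0.1,0,0.06,0.04,-0.15,0,0.1,0,0.06,0.04,-0.15,0,0.1,0,0.06,0.04,-0.15,0,0.1,0,0.06,0.04,-0.15,0,0,0,0,0,0,0]
}}

```text
t: 15.95
tcp_pos: [571.4, 185.4, 115.1]
eef_rot: [3.138, 0.946, 1.291]
contact_force: [0.2, -0.1, 0.5]
gripper_width: 0.0
```

```bash
python3 -c "
from h import *
pr()"
```

```text
15.95 [571.4 185.4 115.1] x [ 0.16  0.56 -0.81] y [ 0.96 -0.27  0.  ] F [ 0.2 -0.1  0.5] w 0.0 q [ 0.29  0.9  -0.61  2.   -0.84  0.16  0.47]
tip rel button: along n 7.5 cab y -1.1 up face 3.2 Fn 0.4
```

>>> {"api": "apply_moves", "payload": {
  "deltas": [0.06,0,-0.02,0,0,0,0.06,0,-0.02,0,0,0,0.06,0,-0.02,0,0,0]
}}

```text
t: 16.25
tcp_pos: [573.5, 191.5, 110.6]
eef_rot: [3.137, 0.947, 1.289]
contact_force: [-0.4, -0.3, 1.5]
gripper_width: 0.2
```

```bash
python3 -c "
from h import *
pr()"
```

```text
16.25 [573.5 191.5 110.6] x [ 0.16  0.56 -0.81] y [ 0.96 -0.27  0.  ] F [-0.4 -0.3  1.5] w 0.2 q [ 0.28  0.91 -0.62  2.   -0.84  0.14  0.47]
tip rel button: along n -0.1 cab y -1.4 up face 1.1 Fn 1.4
```

>>> {"api": "apply_moves", "payload": {
  "deltas": [0.06,0,0,0,0,0,0.06,0,0,0,0,0,0.06,0,0,0,0,0]
}}

```text
t: 16.55
tcp_pos: [574.8, 195.8, 104.2]
eef_rot: [3.137, 0.946, 1.289]
contact_force: [0.3, -0.3, 0.1]
gripper_width: -0.1
```

```bash
python3 -c "
from h import *
pr()"
```

```text
16.55 [574.8 195.8 104.2] x [ 0.16  0.56 -0.81] y [ 0.96 -0.27  0.  ] F [ 0.3 -0.3  0.1] w -0.1 q [ 0.28  0.93 -0.63  2.   -0.85  0.12  0.48]
tip rel button: along n -7.8 cab y -1.5 up face 1.8 Fn 0.2
```

>>> {"api": "apply_moves", "payload": {
  "deltas": [0.06,0,0,0,0,0,0.06,0,0,0,0,0]
}}

```text
t: 16.75
tcp_pos: [575.6, 198.5, 99.8]
eef_rot: [3.138, 0.947, 1.289]
contact_force: [-0.5, 0.3, 0.6]
gripper_width: -0.2
```

```bash
python3 -c "
from h import *
pr()"
```

```text
16.75 [575.6 198.5  99.8] x [ 0.16  0.56 -0.81] y [ 0.96 -0.27  0.  ] F [-0.5  0.3  0.6] w -0.2 q [ 0.27  0.94 -0.63  2.   -0.85  0.11  0.48]
tip rel button: along n -13.0 cab y -1.6 up face 2.4 Fn 0.4
```

```bash
python3 - <<'E'
from h import *
im,d=env.get_image("scene"); im2,_=env.get_image("top")
for cam in ("scene","top"):
    s=env.sense(); q=R.from_euler('xyz',s["eef_rot"]); t=np.array(s["tcp_pos"])+q.apply([14,0,0])
    print(cam,world2pix(cam,t),world2pix(cam,B))
    for r in env.pinpoint(cam,"reset_top")[:1]: print(r["score"],np.array(r["xy"])*[512,384])
a=cv2.resize(im[220:300,250:330],(400,400),interpolation=cv2.INTER_CUBIC);b=cv2.resize(im2[150:230,125:205],(400,400),interpolation=cv2.INTER_CUBIC)
cv2.imwrite("pics/s7.png",cv2.convertScaleAbs(np.hstack([a,b]),alpha=1.4,beta=10))
E
```

```text
scene [289.64442502 264.69603328] [290.0038314  261.71205552]
0.43 [244.48   253.0944]
top [158.04149718 187.43466496] [159.61669013 188.35330739]
0.47 [161.0752 189.312 ]
```

View pics/s7.png

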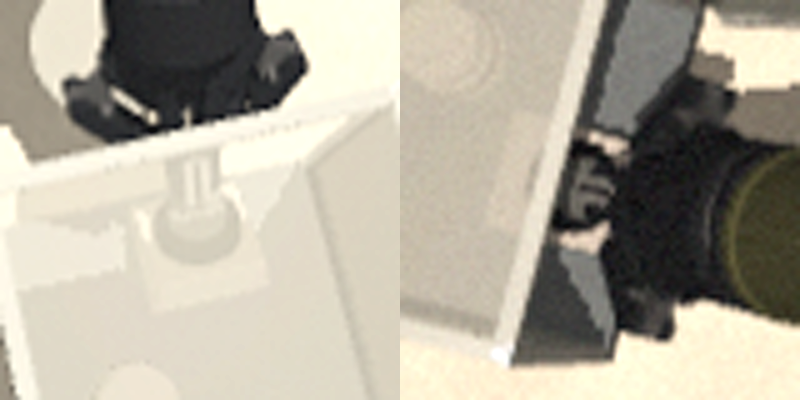

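The tips are over the button but still short of it; the wedge and tip length put contact deeper than expected. I'll keep pressing in small steps.

>>> {"api": "apply_moves", "payload": {
  "deltas": [0.06,0,0,0,0,0,0.06,0,0,0,0,0]
}}

```text
t: 17.15
tcp_pos: [576.7, 201.0, 96.2]
eef_rot: [3.136, 0.947, 1.288]
contact_force: [0.5, 1.1, -0.8]
gripper_width: 0.2
```

```bash
python3 -c "
from h import *
pr()"
```

```text
17.15 [576.7 201.   96.2] x [ 0.16  0.56 -0.81] y [ 0.96 -0.28  0.  ] F [ 0.5  1.1 -0.8] w 0.2 q [ 0.27  0.94 -0.64  1.99 -0.85  0.1   0.49]
tip rel button: along n -17.5 cab y -2.0 up face 2.7 Fn -1.4
```

>>> {"api": "apply_moves", "payload": {
  "deltas": [0.06,0,0,0,0,0,0.06,0,0,0,0,0]
}}

```text
t: 17.35
tcp_pos: [577.6, 203.9, 92.0]
eef_rot: [3.136, 0.947, 1.287]
contact_force: [0.1, 0.2, 0.4]
gripper_width: 0.3
```

```bash
python3 -c "
from h import *
pr(); print(env.sense()['wrist_torque'])"
```

```text
17.35 [577.6 203.9  92. ] x [ 0.16  0.56 -0.81] y [ 0.96 -0.28  0.  ] F [0.1 0.2 0.4] w 0.3 q [ 0.27  0.95 -0.64  1.99 -0.85  0.09  0.49]
tip rel button: along n -22.7 cab y -2.1 up face 3.0 Fn 0.2
[-0.62757052  0.164049    0.00548329]
```

>>> {"api": "apply_moves", "payload": {
  "deltas": [0.06,0,0,0,0,0,0.06,0,0,0,0,0]
}}

```text
t: 17.55
tcp_pos: [578.5, 207.0, 88.2]
eef_rot: [3.136, 0.946, 1.287]
contact_force: [-1.1, -2.6, 3.9]
gripper_width: -0.3
```

```bash
python3 - <<'E'
from h import *
pr()
im,d=env.get_image("scene"); im2,_=env.get_image("top")
for cam in ("scene","top"):
    s=env.sense(); q=R.from_euler('xyz',s["eef_rot"])
    for k in(0,14): print(cam,k,world2pix(cam,np.array(s["tcp_pos"])+q.apply([k,0,0])).round(1))
a=cv2.resize(im[235:285,265:315],(400,400),interpolation=cv2.INTER_CUBIC);b=cv2.resize(im2[160:210,135:185],(400,400),interpolation=cv2.INTER_CUBIC)
cv2.imwrite("pics/s8.png",np.hstack([cv2.convertScaleAbs(a,alpha=1.8,beta=-60),cv2.convertScaleAbs(b,alpha=2)]))
E
```

```text
17.55 [578.5 207.   88.2] x [ 0.16  0.56 -0.81] y [ 0.96 -0.28  0.  ] F [-1.1 -2.6  3.9] w -0.3 q [ 0.26  0.96 -0.65  1.99 -0.86  0.08  0.5 ]
tip rel button: along n -27.7 cab y -2.1 up face 3.1 Fn 4.7
scene 0 [289.5 265. ]
scene 14 [289.8 268.4]
top 0 [157.8 187.2]
top 14 [155.5 186.7]
```

View pics/s8.png

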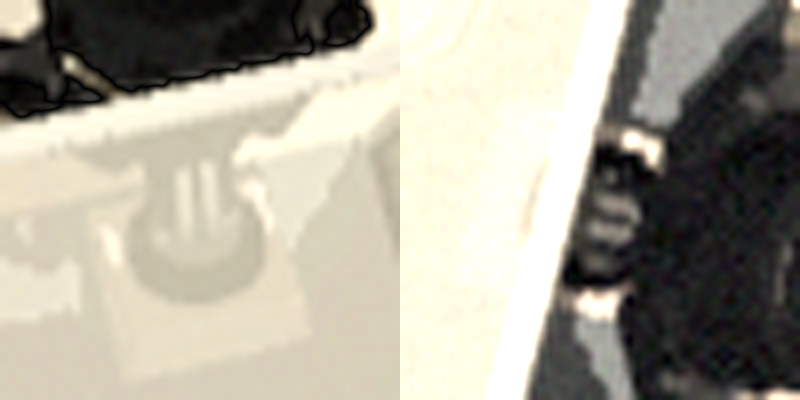

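The tips are now on the button: 4.7 N along its axis, right direction. I'll push on until the stop shows in the force.

>>> {"api": "apply_moves", "payload": {
  "deltas": [0.06,0,0,0,0,0,0.06,0,0,0,0,0]
}}

```text
t: 17.85
tcp_pos: [579.0, 208.5, 86.3]
eef_rot: [3.134, 0.945, 1.286]
contact_force: [-12.2, -23.3, 36.7]
gripper_width: 0.3
```

```bash
python3 -c "
from h import *
pr()"
```

```text
17.85 [579.  208.5  86.3] x [ 0.16  0.56 -0.81] y [ 0.96 -0.28  0.  ] F [-12.2 -23.3  36.7] w 0.3 q [ 0.26  0.97 -0.65  1.99 -0.86  0.07  0.5 ]
tip rel button: along n -30.1 cab y -2.2 up face 3.0 Fn 44.7
```

That's 45 N at a hard stop, so the button is fully down. Backing straight out.

>>> {"api": "apply_moves", "payload": {
  "deltas": [-0.1,0,0,0,0,0,-0.15,0,0,0,0,0,-0.25,0,0,0,0,0,-0.3,0,0,0,0,0,-0.35,0,0,0,0,0,-0.35,0,0,0,0,0,-0.35,0,0,0,0,0,-0.35,0,0,0,0,0,-0.35,0,0,0,0,0,-0.35,0,0,0,0,0,-0.35,0,0,0,0,0]
}}

```text
t: 18.95
tcp_pos: [554.9, 130.6, 198.9]
eef_rot: [3.136, 0.947, 1.288]
contact_force: [1.0, 0.0, 0.4]
gripper_width: 0.0
```

```bash
python3 - <<'E'
from h import *
pr()
plan([((548,75,340),down(-16),11)])
E
```

```text
18.95 [554.9 130.6 198.9] x [ 0.16  0.56 -0.81] y [ 0.96 -0.27  0.  ] F [1.  0.  0.4] w 0.0 q [ 0.33  0.7  -0.48  2.   -0.8   0.41  0.43]
tip rel button: along n 108.4 cab y 0.0 up face -6.9 Fn 0.1
11
-0.33,0.02,-0.09,0,-0.54,0,
-0.34,0.02,-0.07,0,-0.54,0,
-0.34,0.02,-0.05,0,-0.54,0,
-0.34,0.02,-0.03,0,-0.54,0,
-0.35,0.02,-0.01,0,-0.54,0,
-0.34,0.02,0.01,0,-0.54,0,
-0.34,0.02,0.03,0,-0.54,-0.01,
-0.34,0.02,0.05,0,-0.55,-0.01,
-0.34,0.02,0.08,0.01,-0.54,0,
-0.33,0.02,0.09,0,-0.55,-0.01,
-0.33,0.03,0.11,0.01,-0.54,0
```

>>> {"api": "apply_moves", "payload": {
  "deltas": [-0.33,0.02,-0.09,0,-0.54,0,-0.34,0.02,-0.07,0,-0.54,0,-0.34,0.02,-0.05,0,-0.54,0,-0.34,0.02,-0.03,0,-0.54,0,-0.35,0.02,-0.01,0,-0.54,0,-0.34,0.02,0.01,0,-0.54,0,-0.34,0.02,0.03,0,-0.54,-0.01,-0.34,0.02,0.05,0,-0.55,-0.01,-0.34,0.02,0.08,0.01,-0.54,0,-0.33,0.02,0.09,0,-0.55,-0.01,-0.33,0.03,0.11,0.01,-0.54,0],
  "gripper": 40
}}

```text
t: 20.05
tcp_pos: [541.3, 67.0, 353.7]
eef_rot: [-0.099, 1.543, -1.962]
contact_force: [-1.1, 0.2, 0.3]
gripper_width: 40.2
```

```bash
python3 - <<'E'
from h import *
st()
plan([((610,0,345),down(35),9),((707,-35,340),down(86),10)])
E
```

```text
20.05 [541.3  67.  353.7] x [-0.01 -0.03 -1.  ] y [ 0.96 -0.29 -0.  ] F [-1.1  0.2  0.3] w 40.2 q [-0.36  0.45  0.22  1.61 -0.08  1.11 -0.41]
19
0.03,0.24,0.12,-0.96,0.03,0.02,
0.03,0.22,0.15,-0.96,0.03,0.02,
0.03,0.21,0.17,-0.96,0.03,0.01,
0.02,0.19,0.19,-0.96,0.02,0.01,
0.03,0.17,0.2,-0.96,0.02,0.02,
0.02,0.15,0.22,-0.95,0.03,0.02,
0.03,0.12,0.23,-0.96,0.03,0.01,
0.02,0.1,0.25,-0.95,0.02,0.01,
0.03,0.08,0.26,-0.96,0.03,0.02,
0.01,0.15,0.21,-0.85,0,0,
0.01,0.13,0.22,-0.85,0,0,
0.01,0.11,0.23,-0.85,0,0,
0.01,0.09,0.24,-0.85,0,0,
0.01,0.06,0.25,-0.85,0,0,
0.01,0.04,0.25,-0.85,0,0,
0.01,0.02,0.26,-0.85,0,0,
0.02,0,0.26,-0.85,0,0,
0.01,-0.03,0.26,-0.85,0,0,
0.02,-0.05,0.25,-0.85,0,0
```

>>> {"api": "apply_moves", "payload": {
  "deltas": [0.03,0.24,0.12,-0.96,0.03,0.02,0.03,0.22,0.15,-0.96,0.03,0.02,0.03,0.21,0.17,-0.96,0.03,0.01,0.02,0.19,0.19,-0.96,0.02,0.01,0.03,0.17,0.2,-0.96,0.02,0.02,0.02,0.15,0.22,-0.95,0.03,0.02,0.03,0.12,0.23,-0.96,0.03,0.01,0.02,0.1,0.25,-0.95,0.02,0.01,0.03,0.08,0.26,-0.96,0.03,0.02,0.01,0.15,0.21,-0.85,0,0,0.01,0.13,0.22,-0.85,0,0,0.01,0.11,0.23,-0.85,0,0,0.01,0.09,0.24,-0.85,0,0,0.01,0.06,0.25,-0.85,0,0,0.01,0.04,0.25,-0.85,0,0,0.01,0.02,0.26,-0.85,0,0,0.02,0,0.26,-0.85,0,0,0.01,-0.03,0.26,-0.85,0,0,0.02,-0.05,0.25,-0.85,0,0,0,0,0,0,0,0]
}}

```text
t: 22.05
tcp_pos: [702.0, -33.2, 350.7]
eef_rot: [-2.883, 1.558, -2.878]
contact_force: [-0.3, 0.2, 0.2]
gripper_width: 39.5
```

```bash
python3 - <<'E'
from h import *
st()
plan([((707,-35,300),down(86),3),((707,-35,227),down(86),6)])
E
```

```text
22.05 [702.  -33.2 350.7] x [-0.01 -0.   -1.  ] y [-0.  1. -0.] F [-0.3  0.2  0.2] w 39.5 q [ 0.09  0.72 -0.26  1.07  0.18  1.38  1.43]
9
0.42,-0.01,0.05,0.24,-0.04,0.01,
0.42,-0.02,0.04,0.24,-0.04,0.01,
0.43,-0.01,0.05,0.23,-0.03,0.01,
0.3,0,0,0,0,0,
0.3,0,0,0,0,0,
0.31,0,0,0,0,0,
0.3,0,0,0,0,0,
0.31,0,0,0,0,0,
0.3,0,0,0,0,0
```

>>> {"api": "apply_moves", "payload": {
  "deltas": [0.42,-0.01,0.05,0.24,-0.04,0.01,0.42,-0.02,0.04,0.24,-0.04,0.01,0.3,-0.01,0.04,0.2,-0.03,0.01,0,0,0,0,0,0]
}}

```text
t: 22.45
tcp_pos: [703.9, -34.9, 305.8]
eef_rot: [-2.575, 1.569, -2.653]
contact_force: [-0.1, 0.4, 0.2]
gripper_width: 40.0
```

```bash
python3 - <<'E'
from h import *
st()
plan([((707,-35.5,229),down(86),7)])
E
```

```text
22.45 [703.9 -34.9 305.8] x [-0. -0. -1.] y [ 0.08  1.   -0.  ] F [-0.1  0.4  0.2] w 40.0 q [ 0.09  0.74 -0.24  1.16  0.17  1.26  1.35]
7
0.27,0,0.01,-0.01,0,0,
0.28,0,0.01,-0.01,0,0,
0.27,0,0.01,-0.01,0,0,
0.28,0,0.01,-0.01,0,0,
0.27,0,0.01,-0.01,-0.01,0,
0.28,0,0.01,-0.02,0,0.01,
0.27,-0.01,0.02,-0.01,-0.01,0
```

>>> {"api": "apply_moves", "payload": {
  "deltas": [0.2,0,0.03,-0.01,0,0,0.28,0,0.03,-0.01,0,0,0.27,0,0.02,-0.01,0,0,0.28,0,0.01,-0.01,0,0,0.27,0,0,0,0,0,0.28,0,0,0,0,0,0.25,0,0,0,0,0,0,0,0,0,0,0]
}}

```text
t: 23.25
tcp_pos: [706.8, -34.7, 228.0]
eef_rot: [-2.585, 1.569, -2.66]
contact_force: [-0.0, -0.1, 0.3]
gripper_width: 39.9
```

```bash
python3 - <<'E'
from h import *
st()
plan([((707,-35,227),down(86),1)])
E
```

```text
23.25 [706.8 -34.7 228. ] x [-0. -0. -1.] y [ 0.07  1.   -0.  ] F [-0.  -0.1  0.3] w 39.9 q [ 0.09  0.81 -0.24  1.26  0.19  1.09  1.33]
1
0.02,-0.01,0.01,-0.05,-0.02,0.01
```

>>> {"api": "apply_moves", "payload": {
  "deltas": [0,0,0,0,0,0,0,0,0,0,0,0,0,0,0,0,0,0,0,0,0,0,0,0,0,0,0,0,0,0,0,0,0,0,0,0],
  "gripper": 0,
  "newtons": 60
}}

```text
t: 23.85
tcp_pos: [707.0, -35.2, 228.2]
eef_rot: [-2.128, 1.569, -2.204]
contact_force: [-0.0, -0.5, -2.2]
gripper_width: 9.4
```

>>> {"api": "apply_moves", "payload": {
  "deltas": [0,-0.03,-0.15,0.33,0,0,0,-0.06,-0.29,0.65,0,0,0,-0.06,-0.29,0.65,0,0,0,-0.06,-0.29,0.65,0,0,0,-0.06,-0.29,0.65,0,0,0,-0.06,-0.29,0.65,0,0]
}}

```text
t: 24.45
tcp_pos: [643.1, -33.9, 228.1]
eef_rot: [0.078, 1.565, -0.385]
contact_force: [1.3, 0.8, -2.6]
gripper_width: 9.2
```

```bash
python3 -c "
from h import *
chk()"
```

```text
24.45 [643.1 -33.9 228.1] x [ 0. -0. -1.] y [0.45 0.89 0.  ] F [ 1.3  0.8 -2.6] w 9.2 q [ 0.05  0.7  -0.14  1.5   0.11  0.94  0.99]
r 172.5 door 155.1 tool 153.4
```

>>> {"api": "apply_moves", "payload": {
  "deltas": [0,-0.06,-0.29,0.6,0,0,0,-0.06,-0.29,0.6,0,0,0,-0.06,-0.29,0.65,0,0,0,-0.06,-0.29,0.65,0,0,0,-0.06,-0.29,0.65,0,0,0,-0.06,-0.29,0.65,0,0,0,-0.06,-0.29,0.65,0,0,0,-0.06,-0.29,0.65,0,0,0,-0.06,-0.29,0.65,0,0,0,-0.06,-0.29,0.65,0,0,0,-0.06,-0.29,0.65,0,0,0,-0.06,-0.29,0.65,0,0,0,-0.06,-0.29,0.65,0,0,0,-0.06,-0.29,0.65,0,0]
}}

```text
t: 25.85
tcp_pos: [516.7, 71.4, 228.1]
eef_rot: [0.89, 1.562, -0.552]
contact_force: [0.5, -1.2, -4.5]
gripper_width: 9.6
```

```bash
python3 -c "
from h import *
chk()"
```

```text
25.85 [516.7  71.4 228.1] x [ 0.01 -0.   -1.  ] y [0.99 0.13 0.01] F [ 0.5 -1.2 -4.5] w 9.6 q [-0.33  0.54  0.16  1.88 -0.12  0.72  0.02]
r 173.4 door 98.3 tool 97.4
```

>>> {"api": "apply_moves", "payload": {
  "deltas": [0,-0.06,-0.29,0.65,0,0,0,-0.06,-0.29,0.65,0,0,0,-0.06,-0.29,0.65,0,0,0,-0.06,-0.29,0.65,0,0,0,-0.04,-0.2,0.4,0,0,0,-0.02,-0.08,0.15,0,0]
}}

```text
t: 26.45
tcp_pos: [503.9, 132.9, 228.1]
eef_rot: [1.268, 1.563, -0.513]
contact_force: [1.8, -1.0, -3.7]
gripper_width: 9.3
```

```bash
python3 -c "
from h import *
chk()"
```

```text
26.45 [503.9 132.9 228.1] x [ 0.01 -0.   -1.  ] y [ 0.98 -0.21  0.01] F [ 1.8 -1.  -3.7] w 9.3 q [-0.52  0.55  0.27  1.89 -0.21  0.72 -0.34]
r 174.1 door 77.5 tool 77.9
```

>>> {"api": "apply_moves", "payload": {
  "deltas": [0,-0.01,-0.06,0.15,0,0,0,-0.01,-0.06,0.15,0,0,0,-0.01,-0.06,0.15,0,0,0,-0.01,-0.06,0.1,0,0]
}}

```text
t: 26.85
tcp_pos: [503.9, 142.2, 228.1]
eef_rot: [1.159, 1.564, -0.684]
contact_force: [-1.2, -1.0, -3.2]
gripper_width: 9.4
```

```bash
python3 -c "
from h import *
chk()"
```

```text
26.85 [503.9 142.2 228.1] x [ 0.01 -0.   -1.  ] y [ 0.96 -0.27  0.01] F [-1.2 -1.  -3.2] w 9.4 q [-0.55  0.56  0.3   1.88 -0.22  0.73 -0.4 ]
r 174.3 door 74.4 tool 74.4
```

>>> {"api": "apply_moves", "payload": {
  "deltas": [0,0,-0.05,0.03,0,0,0,0,-0.05,0.03,0,0]
}}

```text
t: 27.05
tcp_pos: [503.9, 143.7, 228.1]
eef_rot: [0.636, 1.563, -1.215]
contact_force: [-2.2, -7.5, 0.6]
gripper_width: 9.0
```

```bash
python3 -c "
from h import *
chk()"
```

```text
27.05 [503.9 143.7 228.1] x [ 0.   -0.01 -1.  ] y [ 0.96 -0.28  0.  ] F [-2.2 -7.5  0.6] w 9.0 q [-0.56  0.56  0.3   1.88 -0.22  0.74 -0.41]
r 174.4 door 73.9 tool 74.0
```

Contact with the stop is showing at -7.5 N. One more light push, then release.

>>> {"api": "apply_moves", "payload": {
  "deltas": [0,0,-0.06,0,0,0,0,0,-0.06,0,0,0,0,0,-0.06,0,0,0]
}}

```text
t: 27.35
tcp_pos: [503.8, 143.5, 228.1]
eef_rot: [0.134, 1.554, -1.722]
contact_force: [-1.5, -5.3, -0.2]
gripper_width: 9.4
```

```bash
python3 -c "
from h import *
chk()"
```

```text
27.35 [503.8 143.5 228.1] x [-0.   -0.02 -1.  ] y [ 0.96 -0.28  0.  ] F [-1.5 -5.3 -0.2] w 9.4 q [-0.57  0.57  0.31  1.87 -0.22  0.75 -0.43]
r 174.5 door 74.0 tool 73.6
```

>>> {"api": "apply_moves", "payload": {
  "deltas": [0,0,0,0,0,0,0,0,0,0,0,0,0,0,0,0,0,0,0,0,0,0,0,0,-0.2,0,0,0,0,0,-0.5,0,0,0,0,0,-0.6,0,0,0,0,0,-0.6,0,0,0,0,0,-0.6,0,0,0,0,0,-0.3,0,0,0,0,0],
  "gripper": 40
}}

```text
t: 28.35
tcp_pos: [505.7, 147.9, 347.4]
eef_rot: [0.505, 1.558, -1.351]
contact_force: [0.7, 0.1, 1.4]
gripper_width: 39.6
```

```bash
python3 - <<'E'
from h import *
st()
plan([((440,20,350),down(-16),6)])
E
```

```text
28.35 [505.7 147.9 347.4] x [ 0.   -0.01 -1.  ] y [ 0.96 -0.28  0.01] F [0.7 0.1 1.4] w 39.6 q [-0.61  0.43  0.36  1.69 -0.16  1.05 -0.49]
6
-0.01,-0.11,0.59,-0.01,0.02,-0.01,
-0.01,-0.11,0.59,-0.01,0.02,-0.01,
-0.01,-0.12,0.59,-0.01,0.02,-0.01,
0,-0.11,0.59,-0.01,0.01,-0.01,
-0.01,-0.12,0.58,-0.01,0.02,-0.01,
-0.01,-0.12,0.59,0,0.01,-0.01
```

>>> {"api": "apply_moves", "payload": {
  "deltas": [0,-0.11,0.59,0,0,0,0,-0.11,0.59,0,0,0,0,-0.12,0.59,0,0,0,0,-0.11,0.59,0,0,0,0,-0.12,0.58,0,0,0,0,0,0.1,0,0,0,0,0,0,0,0,0]
}}

```text
t: 29.05
tcp_pos: [451.2, 36.3, 355.4]
eef_rot: [1.526, 1.553, -0.326]
contact_force: [-0.1, 0.1, 0.1]
gripper_width: 39.7
```

```bash
python3 - <<'E'
from h import *
st()
im,d=env.get_image("scene"); im2,d2=env.get_image("top")
for cam in("scene","top"):
    im_,d_=env.get_image(cam)
    v,u=np.nonzero(d_>0); c=env.calibration(cam);T=np.array(c["extrinsics"])
    K=np.array([[c["fx"],0,c["cx"]],[0,c["fy"],c["cy"]],[0,0,1]])
    n=cv2.undistortPoints(np.c_[u,v].astype(float)[:,None],K,np.array([c["k1"],0,0,0,0.]))[:,0]
    P=(np.c_[n,np.ones(len(n))]*d_[v,u][:,None])@T[:3,:3].T+T[:3,3]
    m=(abs(P[:,2]-275)<6)&(P[:,1]>100)&(P[:,0]>450)
    q=P[m][:,:2]-C; x=q@ex[:2]; y=q@ey[:2]
    # front edge of the lot (cab x) along the door's width: equal = shut
    print(cam,cv2.minAreaRect(P[m][:,:2].astype(np.float32)),[(b,x[abs(y-b)<10].min().round(1)) for b in range(-80,100,40)])
    for t in("petri","dropper1","specimen_pot","beaker","media_bottle"):
        print(t,[(np.array(r["xy"])*[512,384]).round().tolist() for r in env.pinpoint(cam,t)[:3]])
a=cv2.resize(im[215:340,225:350],(400,400),interpolation=cv2.INTER_CUBIC);b=cv2.resize(im2[95:245,40:190],(400,400),interpolation=cv2.INTER_CUBIC)
cv2.imwrite("pics/s9.png",np.hstack([a,b]))
E
```

```text
29.05 [451.2  36.3 355.4] x [ 0.02 -0.01 -1.  ] y [ 0.96 -0.28  0.02] F [-0.1  0.1  0.1] w 39.7 q [-0.47  0.29  0.39  1.88 -0.13  0.98 -0.31]
scene ((612.4910278320312, 269.5046081542969), (223.77490234375, 202.40664672851562), 74.14251708984375) [(-80, np.float64(-111.9)), (-40, np.float64(-112.2)), (0, np.float64(-111.9)), (40, np.float64(-111.8)), (80, np.float64(-111.9))]
petri [[272.0, 229.0], [243.0, 254.0]]
dropper1 [[227.0, 165.0], [248.0, 156.0], [210.0, 173.0]]
specimen_pot [[214.0, 120.0]]
beaker [[245.0, 103.0]]
media_bottle [[177.0, 126.0]]
top ((612.6004638671875, 267.64837646484375), (224.36434936523438, 202.10858154296875), 74.2421646118164) [(-80, np.float64(-114.3)), (-40, np.float64(-114.2)), (0, np.float64(-114.1)), (40, np.float64(-113.8)), (80, np.float64(-113.8))]
petri [[208.0, 195.0]]
dropper1 [[305.0, 215.0], [304.0, 186.0], [309.0, 162.0]]
specimen_pot [[362.0, 198.0]]
beaker [[368.0, 240.0]]
media_bottle [[374.0, 154.0], [308.0, 157.0]]
```

View pics/s9.png

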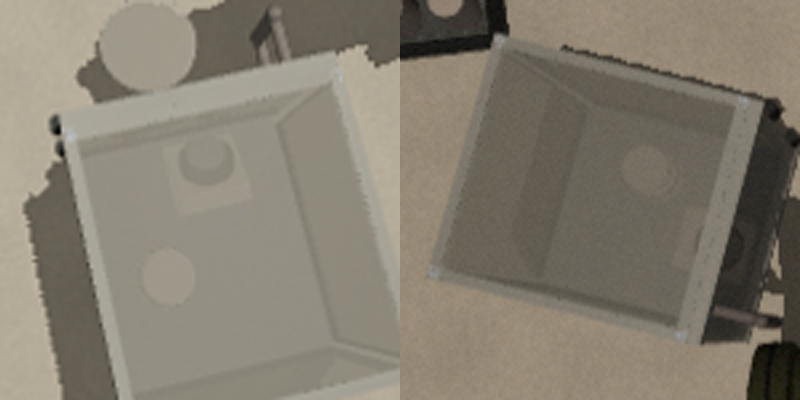

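The door's front edge is parallel to the cabinet to within 0.5 mm, with no gap. The jar and the other things are where they were.

```bash
python3 -c "
from station import env
print(env.hand_in())"
```

```text
the job is handed in; nothing more can be done
None
```

I opened the door to about 102° by its handle, pressed the reset button and let it go, then shut the door by the handle. I handed the job in at about 29 s, with the arm clear.

- **Button:** the push force rose from about 5 N to about 45 N against a hard stop, so I take the button as fully down. That peak was on the fingertips. I did not measure the button's travel directly. Contact came more than 20 mm deeper than I had worked out from the images, so I felt for it by force.
- **Door:** it stopped against a firm stop. In both cameras' depth pictures its front edge lies parallel to the cabinet within 0.5 mm, with no gap visible.
- **Other things:** the jar shows in the same place in the last picture. The dish, droppers, pot, beaker and bottle were found within a few pixels of where they started, which is about the detector's scatter.
- **Detector misses:** it often missed the reset button or placed it wrongly, so I located it partly by eye in the pictures.

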